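Gather lock plugs in the cut-off corner of a parts tote

TASK

One brass lock plug was left on the bench: put it in the grey parts tote with the other three while the tote still stands there. Then pick the tote up by its handle and tilt it until all four plugs have slid together into the corner that is cut off by the diagonal wall. Finish still holding it like that: at rest, tilted by at least 15 degrees, its lowest corner some 6 cm or more clear of the bench, resting on nothing else, and the other things on the bench left where they are.

Things in the scene. Friction and masses are not known exactly. Their poses are not given: they have to be found in the camera images.
- tote: open grey plastic tote on the bench, about 0.35 kg, 210 x 150 mm outside (x by y), rims 50 mm up, floor 4 mm and walls 5 mm thick, slick inside; origin at the centre of its underside, z up. The -x, +y corner is cut off by a diagonal wall from (-100, 25) to (-55, 70) mm; the other corners are square (the floor plate is a full rectangle, a thin ledge outside the diagonal wall)
- tote_handle (a point): middle of the tote's black bridge handle (axes as the tote): a straight bar along the tote's y above its middle, 16 mm wide (x), 22 mm tall, 159 mm long, spanning 80 to 102 mm above the tote's underside (this point at 91 mm), on a post 8 mm thick at either end wall; not slick
- cut_corner (a point): point on the tote's inner floor at the foot of the diagonal wall, at that wall's middle: (-77.5, 47.5, 4) mm in the tote (axes as the tote). Plugs start to slide on the tote's floor at 9 to 15 degrees of tilt; those dragging along a wall or each other need more, some 25 to 40 degrees straight towards this corner
- plug_a: a short round brass lock plug, a plain upright disc 24 mm in diameter and 18 mm tall (45 g) with a thin dark key slit on its flat top; origin at the centre of its underside; it starts upright on the floor of the tote, away from the cut-off corner
- plug_b: a short round brass lock plug, a plain upright disc 24 mm in diameter and 18 mm tall (45 g) with a thin dark key slit on its flat top; origin at the centre of its underside; it starts upright on the floor of the tote, away from the cut-off corner
- plug_c: a short round brass lock plug, a plain upright disc 24 mm in diameter and 18 mm tall (45 g) with a thin dark key slit on its flat top; origin at the centre of its underside; it starts upright on the floor of the tote, away from the cut-off corner
- stray: a short round brass lock plug, a plain upright disc 24 mm in diameter and 18 mm tall (45 g) with a thin dark key slit on its flat top; origin at the centre of its underside; it starts upright on the bench, outside the tote
- screwdriver: bystander: a screwdriver 190 mm long lying on the bench between the stray plug and the tote; origin at its middle underside, lying along its x
- padlock: bystander: a brass padlock lying flat, square body 42 x 40 x 18 mm with a steel shackle; origin under the body
- nut: bystander: a steel spacer ring, 34 mm across, 14 mm tall, with an 18 mm hole; origin at the centre of its underside
- tester: bystander: a black hand-held tester 100 x 170 x 32 mm with a screen, lying flat; origin at the centre of its underside
- phone: bystander: a black phone 72 x 146 x 9 mm lying flat; origin at the centre of its underside
- can: bystander: a bare metal can 52 mm across, 150 mm tall; origin at the centre of its underside
- jar: bystander: a clear jar 66 mm across, 85 mm tall; origin at the centre of its underside
- mug: bystander: a white mug 80 mm across, 90 mm tall; origin at the centre of its underside

How it is judged:
On the way:
1. the stray plug lies in the tote, released, while the tote stands level on the bench (x of stray in the frame of tote between -0.1 and 0.1 m and y of stray in the frame of tote between -0.07 and 0.07 m and z of stray in the frame of tote below 0.04 m and contact force between the fingers and stray below 0.1 N and linear speed of stray below 0.05 m/s and height (world z) of tote below 0.01 m and angle between tote's own z axis and vertical below 0.1 rad), for 0.2 s.
At the end, for the whole second after the job is handed in: All four plugs lie within 65 mm of the foot of the diagonal wall's middle, at rest; the tote is at rest, tilted at least 0.26 rad (15 degrees), the cut-off corner's floor more than 50 mm above the bench, held by the fingers (over 1 N) and resting on none of the bystanders (distance between each of plug_a, plug_b, plug_c, stray and cut_corner below 0.065 m and angle between tote's own z axis and vertical above 0.26 rad and height (world z) of cut_corner above 0.05 m and contact force between the fingers and tote above 1 N and linear speed of each of tote, plug_a, plug_b, plug_c, stray below 0.03 m/s and contact force between tote and screwdriver below 0.2 N and contact force between tote and padlock below 0.2 N and contact force between tote and nut below 0.2 N and contact force between tote and tester below 0.2 N and contact force between tote and phone below 0.2 N and contact force between tote and can below 0.2 N and contact force between tote and jar below 0.2 N and contact force between tote and mug below 0.2 N); the arm keeps its last pose, push and grip.
It fails at once if a bystander on the bench is moved more than 30 mm (distance of any of screwdriver, padlock, nut, tester, phone, can, jar, mug from where it was at the start of the episode above 0.03 m).
It also fails if it takes over 54 s, if anything falls off the work surface, if the arm or the gripper's body presses on something with over 40 N, if the wrist force passes 120 N, or if a joint passes its speed limit or range.

ROBOT

A 7-joint arm with a two-finger parallel gripper is mounted at the origin on the work surface. World frame = base frame: x ahead of the robot, y to its left, z up, the work surface at z = 0. Lengths are in m, angles in rad, forces in N, time in s.
With the tool pointing down it reaches from about 0.35 to 0.9 m from the base axis. Payload 8.1 kg.
Tool frame: the origin (TCP) lies at the very end of the fingers, on their centre line; the grasp point (between the pads) lies manip.grip_depth behind it (manip.grip_depth is the distance from the TCP to the grasp point, in m); z points along the fingers, y is the line along which they close (so a half turn about z gives the same grasp; the last joint's range is limited). The gripper opens to 92 mm and grips with 3 to 60 N. Pads are 19 mm wide; open, the fingers measure 130 mm over their backs; the gripper's body (75 mm by 190 mm) begins 47 mm behind the grasp point.
Start: joints at [1.179, 0.434, 0.025, 1.573, -0.012, 1.134, -0.075], TCP at [0.178, -0.599, 0.227] pointing down, gripper open.
Joint ranges: [-2.62, 2.62], [-0.44, 2.09], [-1.27, 1.32], [0.08, 2.57], [-1.32, 4.46], [0.12, 2], [-2.74, 2.74]. Speed limits (rad/s): [2.22, 2.22, 3.01, 3.01, 3.14, 3.14, 3.14].

INTERFACE

Orientations are given as a 3x3 rotation matrix whose columns are the frame's x, y, z axes.
In Python, from rig import manip, imaging, order gives the robot as it stands.
- The arm moves only by the tool move_arm, never from a script. Its argument "rows" is text: rows parted by semicolons, each of 4 numbers parted by spaces: the shift along the tool's x, y, z in m, then the turn about the tool's z in degrees. A call has exactly 8 rows; each row is the pose to reach, as a shift and turn from the pose commanded when the call began, along the tool's axes at that moment; what a row does not reach only later rows make up. A row lasts 1/12 s, in which the tool goes at most 41.7 mm and 7.16 degrees, less where a joint would pass 70% of its speed; a pose out of reach is approached as far as the arm can. A call with a gripper value outside its range is refused whole. "claw" is the closure, from -1 (fully open) to 1 (shut), set as the call begins (left out, the last holds). The fingers move at their own pace and stop on an object; the grip force is fixed at half the most. Time passes only in rows, so rows that repeat a pose let the fingers close, or fill a call up. It gives the time, the measured TCP pose, the force, the opening and the grip force at its end, in the units of the state.
- manip.read_state(): the state, without advancing time (a new reading comes with each control period).
- imaging.read_camera(name): name is "scene" or "top" or "wrist"; returns a dict with "pixels" (384x512x3 uint8, red, green, blue), "depth" (384x512 float32, m along the optical axis (not along the pixel's ray), 0 where there is no reading), "mtx" (3x3 intrinsics, pixels), "R" (3x3) and "t" (3): a world point X has camera coordinates R X + t. Camera axes: x right, y down, z forward; pixel columns grow to the right and rows downward; lengths in m; the calibration is good to about 2 mm. The wrist camera is an equidistant fisheye: a pixel r from the principal point sees the ray r / f radians off the axis. A picture is of the moment at which its call begins.
- order.finish_job(): hands the job in; it is judged then, once.
Trained networks look in a picture, given as the dict that the camera call returned (one of the last four; its "shot" number tells which), for a name from the list of things; names that differ only in an ending like _2 or _b are one class to them, and where a whole thing is asked for, a point or a joint stands for the part that bears it (a point fixed in the world has none). Each returns a list of dicts, best first, with "score" (0 to 1); they miss things now and then, are a little off and sometimes report something else, mostly with a low value. They report only what shows in the picture. A call takes as long as a camera call.
- imaging.search_frame(picture, name): "point" ([column, row] in pixels, amid what is visible of it).
- imaging.regions_of(picture, name): "region" (384x512 bool, what is visible of it) and "point" ([column, row] in pixels, amid what is visible of it).
The state is a dict: "clock": time; "joint_pos": joint angles; "qvel": joint speeds; "joint_torque": joint torques, N m; "tool_pos": TCP position; "eef_rot": TCP orientation; "contact_force": force on the tool from outside, world axes, zero at the start; "ft_torque": the same for the moment, N m; "grip_width": finger opening in m; "finger_force": force on a finger pad.
Only numpy, scipy, OpenCV 4.12 (cv2) and the standard library are available. Lean on these libraries where they do the work, as an engineer would, in place of code of your own. Each camera call takes 0.05 s, during which the arm holds its last target. There are 200 camera calls.

## Working session

There is one attempt and no reset: what is moved stays moved. The work goes in short steps, Python scripts to look and compute and a tool call to move; the robot and the scene stay as the last step left them, time stands still between calls to the robot, and variables do not carry over. Pictures are saved under pics/ and viewed, at most 10 in all, crops included, and the job is handed in when it is done.

Besides the shell and the picture viewer there is one more tool, called after ">>>" as name(argument=value, ...) on one line, values as JSON. move_arm: Moves the arm, as the interface text tells. Its arguments: {"type":"object","properties":{"rows":{"type":"string"},"claw":{"type":"number"}},"required":["rows"]}

```bash
mkdir -p pics; ls
cat > h.py <<'E'
import numpy as np, cv2
from rig import manip, imaging, order
def world(p,u,v,z=None):
    K=p["mtx"];d=p["depth"][int(round(v)),int(round(u))] if z is None else 0
    r=np.array([(u-K[0,2])/K[0,0],(v-K[1,2])/K[1,1],1.]);R=np.array(p["R"]);t=np.array(p["t"])
    if z is None: return R.T@(r*d-t)
    c=-R.T@t; w=R.T@r; return c+w*(z-c[2])/w[2]
def cloud(p,m):
    v,u=np.nonzero(m&(p["depth"]>0));K=p["mtx"];d=p["depth"][v,u]
    c=np.stack([(u-K[0,2])/K[0,0]*d,(v-K[1,2])/K[1,1]*d,d],1)
    return (c-np.array(p["t"]))@np.array(p["R"])
E
python3 - <<'E'
from h import *
s=manip.read_state();print(s["tool_pos"],np.round(s["eef_rot"],3).tolist(),s["grip_width"],manip.grip_depth)
for n in ["scene","top"]:
    p=imaging.read_camera(n);cv2.imwrite(f"pics/{n}0.png",cv2.cvtColor(p["pixels"],cv2.COLOR_RGB2BGR))
    print(n,"cam",np.round(-np.array(p["R"]).T@p["t"],3))
    for k in ["stray","tote","tote_handle","screwdriver","padlock","nut","tester","phone","can","jar","mug"]:
        for q in imaging.regions_of(p,k)[:5]:
            if q["score"]<.3: continue
            c=cloud(p,q["region"]);print(k,round(q["score"],2),np.round(q["point"],0),q["region"].sum(),np.round(np.median(c,0),3) if len(c) else "", np.round(np.percentile(c,[2,98],axis=0),3).tolist() if len(c) else "")
E
```

```text
pics
[ 0.17777774 -0.59865788  0.22593393] [[0.959, 0.285, -0.001], [0.285, -0.959, 0.001], [-0.0, -0.002, -1.0]] 0.09149914673406459 0.0188
scene cam [1.073 0.421 0.98 ]
tote 0.62 [331. 227.] 4136 [0.495 0.165 0.008] [[0.393, 0.058, 0.0], [0.608, 0.263, 0.103]]
tote 0.59 [178.  94.] 681 [ 0.446 -0.47   0.096] [[0.416, -0.503, 0.005], [0.46, -0.46, 0.152]]
tote_handle 0.77 [333. 227.] 4120 [0.495 0.165 0.009] [[0.393, 0.058, 0.0], [0.608, 0.262, 0.103]]
screwdriver 0.79 [238. 172.] 259 [ 0.511 -0.15   0.021] [[0.46, -0.164, 0.011], [0.634, -0.141, 0.028]]
screwdriver 0.31 [178.  93.] 676 [ 0.446 -0.469  0.096] [[0.416, -0.502, 0.005], [0.46, -0.46, 0.152]]
padlock 0.76 [276. 145.] 192 [ 0.356 -0.14   0.016] [[0.334, -0.169, 0.003], [0.375, -0.106, 0.021]]
tester 0.68 [171. 231.] 2262 [ 0.781 -0.143  0.032] [[0.728, -0.235, 0.002], [0.828, -0.069, 0.036]]
phone 0.66 [254. 296.] 1783 [0.78  0.131 0.009] [[0.741, 0.057, -0.0], [0.816, 0.199, 0.013]]
can 0.55 [178.  92.] 683 [ 0.445 -0.47   0.096] [[0.414, -0.506, 0.006], [0.46, -0.46, 0.152]]
can 0.54 [317. 218.] 79 [0.491 0.115 0.02 ] 
[... 1385 characters left out ...]
.144, 0.015], [0.557, 0.161, 0.027]]
nut 0.53 [304. 161.] 53 [ 0.66  -0.223  0.011] [[0.646, -0.235, -0.003], [0.671, -0.21, 0.018]]
tester 0.74 [286. 128.] 1367 [ 0.77  -0.149  0.032] [[0.722, -0.23, 0.02], [0.82, -0.07, 0.039]]
tester 0.74 [122. 232.] 716 [0.399 0.404 0.032] [[0.353, 0.351, -0.001], [0.439, 0.434, 0.092]]
phone 0.67 [207. 129.] 808 [0.773 0.131 0.009] [[0.738, 0.061, 0.002], [0.809, 0.198, 0.015]]
can 0.56 [389. 223.] 387 [ 0.432 -0.469  0.14 ] [[0.41, -0.504, 0.016], [0.457, -0.458, 0.155]]
jar 0.68 [130. 157.] 412 [0.647 0.368 0.082] [[0.619, 0.345, 0.005], [0.677, 0.404, 0.089]]
mug 0.92 [122. 235.] 698 [0.398 0.405 0.033] [[0.355, 0.351, -0.001], [0.436, 0.433, 0.091]]
```

Run:
```python
import cv2,numpy as np
a=cv2.imread("pics/top0.png")[90:300,80:430];b=cv2.imread("pics/scene0.png")[150:300,230:430]
cv2.imwrite("pics/a.png",cv2.resize(a,None,fx=2.28,fy=2.28,interpolation=2));cv2.imwrite("pics/b.png",cv2.resize(b,None,fx=4,fy=4,interpolation=2))
```

```text
(no output)
```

View pics/a.png

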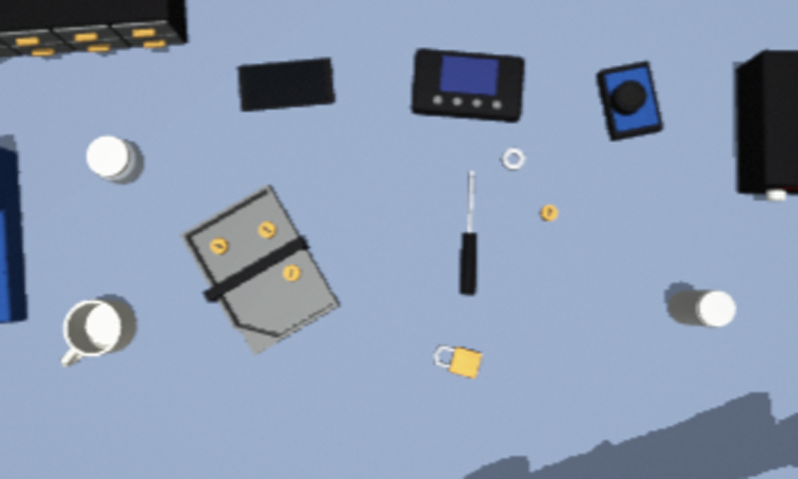

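View pics/b.png

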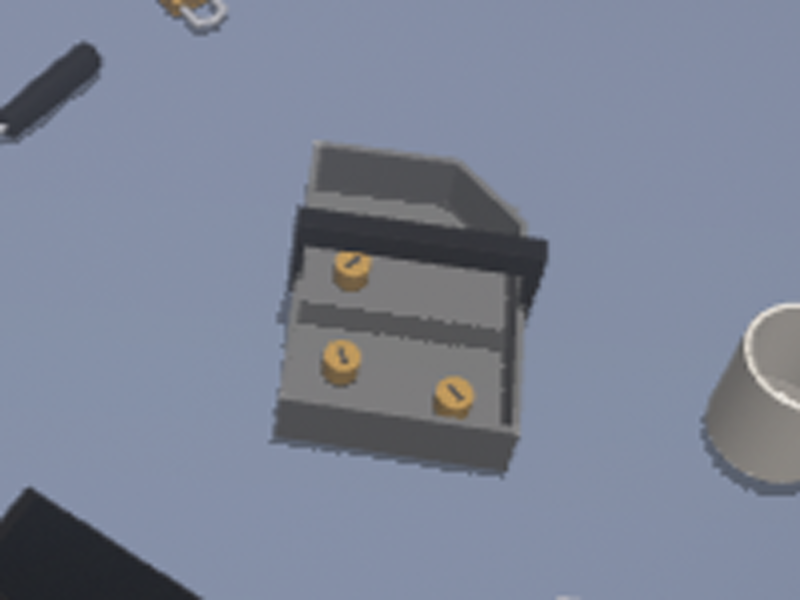

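The top crop shows the tote at about (262,268) with its cut corner pointing down. The handle runs from (208,295) to (305,243), so the tote's yaw is about +28°. The stray plug is at (550,213), beyond the screwdriver at (468,235). The scene crop shows three plugs at (352,268), (342,360) and (455,395).

The moves can't command a tool tilt directly, so I'll measure the scene and check what the arm does at its reach limit.

```bash
cat > meas.py <<'E'
from h import *
P={n:imaging.read_camera(n) for n in ["top","scene"]}
for n,p in P.items():
    a=p["pixels"].astype(int);allm=np.ones(a.shape[:2],bool)
    c=np.zeros(a.shape);v,u=np.nonzero(p["depth"]>0);c[v,u]=cloud(p,allm)
    box=(abs(c[...,0]-.49)<.16)&(abs(c[...,1]-.165)<.16)
    brass=(a[...,0]>150)&(a[...,0]-a[...,2]>70)
    k,l,st,ce=cv2.connectedComponentsWithStats(brass.astype(np.uint8))
    for i in range(1,k):
        w=c[l==i];m=np.median(w,0)
        if st[i,4]>8 and .3<m[0]<.7 and -.35<m[1]<.4:
            zt=np.percentile(w[:,2],85);wt=w[w[:,2]>zt-.006]
            print(n,"brass",st[i,4],np.round(ce[i],1),np.round(wt.mean(0),4),"ray z=.018",np.round(world(p,*ce[i],.018)[:2],4),"z=.022",np.round(world(p,*ce[i],.022)[:2],4))
    h=box&(c[...,2]>.09)&(c[...,2]<.12);w=c[h]
    r=cv2.minAreaRect((w[:,:2]*1000).astype(np.float32));print(n,"handle",h.sum(),np.round(r[0],1),np.round(r[1],1),round(r[2],1),"ztop",np.round(np.median(w[:,2]),4))
    u_,s_,vt=np.linalg.svd(w[:,:2]-w[:,:2].mean(0));print(" dir",np.round(vt[0],3),np.degrees(np.arctan2(vt[0,1],vt[0,0])))
E
python3 meas.py
```

```text
top brass 35 [320.5 182.9] [ 0.5763 -0.276   0.0189] ray z=.018 [ 0.5762 -0.2771] z=.022 [ 0.5758 -0.2765]
top brass 42 [196.8 190.3] [0.5485 0.1526 0.0232] ray z=.018 [0.5491 0.152 ] z=.022 [0.5488 0.1514]
top brass 39 [175.6 197.3] [0.5246 0.2255 0.0221] ray z=.018 [0.5246 0.2249] z=.022 [0.5244 0.2241]
top brass 42 [207.5 209. ] [0.4837 0.1146 0.0231] ray z=.018 [0.4842 0.1145] z=.022 [0.4841 0.1141]
top brass 132 [283.7 248.6] [ 0.349  -0.1475  0.0189] ray z=.018 [ 0.3492 -0.1482] z=.022 [ 0.3495 -0.1479]
top handle 257 [486.4 161. ] [ 16.4 159.7] 30.4 ztop 0.1021
 dir [-0.506  0.863] 120.38907204048478
scene brass 105 [274.8 144.5] [ 0.3525 -0.1477  0.0181] ray z=.018 [ 0.3525 -0.1478] z=.022 [ 0.3555 -0.1454]
scene brass 23 [194.2 166.1] [ 0.5787 -0.2766  0.0193] ray z=.018 [ 0.5784 -0.2777] z=.022 [ 0.5804 -0.2748]
scene brass 33 [317.5 215.6] [0.4876 0.1138 0.0219] ray z=.018 [0.4852 0.1125] z=.022 [0.4877 0.1138]
scene brass 45 [315.2 238.6] [0.5506 0.1518 0.022 ] ray z=.018 [0.5485 0.1506] z=.022 [0.5507 0.1517]
scene brass 45 [343.2 248. ] [0.5268 0.2237 0.0219] ray z=.018 [0.5246 0.2229] z=.022 [0.5269 0.2238]
scene handle 480 [489.1 158.5] [ 20.6 158.7] 30.4 ztop 0.1008
 dir [-0.505  0.863] 120.35918236554575
```

>>> move_arm(rows="0 0 -0.04 0;0 0 -0.08 0;0 0 -0.12 0;0 0 -0.16 0;0 0 -0.2 0;0 0 -0.24 0;0 0 -0.28 0;0 0 -0.32 0")

```text
clock: 1.97
tool_pos: [0.1777, -0.5984, 0.5492]
eef_rot: [[0.959, 0.285, 0.0], [0.285, -0.959, -0.001], [0.0, 0.001, -1.0]]
contact_force: [0.8, -0.8, 0.5]
grip_width: 0.0922
finger_force: 0.0
```

>>> move_arm(rows="0 0 -0.04 0;0 0 -0.08 0;0 0 -0.12 0;0 0 -0.16 0;0 0 -0.2 0;0 0 -0.24 0;0 0 -0.28 0;0 0 -0.32 0")

```text
clock: 2.63
tool_pos: [0.1495, -0.5233, 0.7202]
eef_rot: [[0.97, 0.228, 0.084], [0.242, -0.946, -0.214], [0.031, 0.228, -0.973]]
contact_force: [-10.9, -0.2, 4.1]
grip_width: 0.0919
finger_force: 0.0
```

```bash
python3 -c "
from h import *
print(np.round(manip.read_state()['joint_pos'],3))"
```

```text
[ 0.758  0.226  0.737  0.733 -0.234  2.002  0.011]
```

>>> move_arm(rows="0 0 -0.02 0;0 0 -0.04 0;0 0 -0.06 0;0 0 -0.08 0;0 0 -0.08 0;0 0 -0.08 0;0 0 -0.08 0;0 0 -0.08 0")

```text
clock: 3.3
tool_pos: [0.1569, -0.5017, 0.7334]
eef_rot: [[0.96, 0.258, 0.106], [0.276, -0.934, -0.226], [0.041, 0.246, -0.968]]
contact_force: [0.1, -0.5, -0.8]
grip_width: 0.092
finger_force: 0.0
```

```bash
python3 -c "
from h import *
s=manip.read_state();print(np.round(s['joint_pos'],3),s)"
```

```text
[ 0.895  0.173  0.428  0.729 -0.127  2.002 -0.056] {'clock': 3.3, 'joint_pos': array([ 0.89458717,  0.1732469 ,  0.42776976,  0.72890132, -0.12727105,
        2.00187192, -0.05621033]), 'qvel': array([ 4.76010798e-03,  3.05424111e-03, -9.87098988e-03, -4.85397928e-03,
        2.07624763e-03,  4.95105898e-05, -8.81822586e-04]), 'joint_torque': array([ 2.97988881e-02, -4.15769041e+01,  2.13606924e+00, -2.86340225e+01,
       -2.03634817e-01, -1.49519462e+00, -1.22012509e-02]), 'tool_pos': array([ 0.15686002, -0.50173317,  0.73342444]), 'eef_rot': array([[ 0.96026165,  0.25800688,  0.10644252],
       [ 0.27605795, -0.93417232, -0.22608423],
       [ 0.04110437,  0.24648432, -0.96827471]]), 'contact_force': array([ 0.09829822, -0.50455956, -0.83546929]), 'ft_torque': array([ 0.31464592,  0.14773614, -0.01708111]), 'finger_force': 0.0, 'grip_width': 0.09195438203514121}
```

>>> move_arm(rows="0 0 0.03 0;0 0 0.06 0;0 0 0.09 0;0 0 0.12 0;0 0 0.15 0;0 0 0.18 0;0 0 0.21 0;0 0 0.24 0")

```text
clock: 3.97
tool_pos: [0.1824, -0.556, 0.4997]
eef_rot: [[0.96, 0.258, 0.107], [0.276, -0.934, -0.226], [0.041, 0.247, -0.968]]
contact_force: [0.5, -0.5, 0.6]
grip_width: 0.0919
finger_force: 0.0
```

```bash
python3 -c "
from h import *
print(np.round(manip.read_state()['joint_pos'],3))"
```

```text
[ 0.848  0.102  0.372  1.404 -0.058  1.391 -0.08 ]
```

Going past the reach limit tilts the tool, and the commanded orientation then keeps that tilt. So the tool can be tilted outward in steps at the limit. First the stray plug, picked with the closing axis horizontal.

```bash
cat > plan.py <<'E'
from h import *
def go(tgt,yaw=None,s=None):
    """shift in tool axes to tgt; turn to bring the tool y axis horizontally along azimuth yaw (deg)"""
    s=s or manip.read_state();R=np.array(s["eef_rot"]);d=R.T@(np.array(tgt)-s["tool_pos"]);tr=None
    if yaw is not None:
        f=np.arange(-180,180,.5);a=np.radians(f);Y=np.cos(a)[:,None]*R[:,1]-np.sin(a)[:,None]*R[:,0]
        az=np.degrees(np.arctan2(Y[:,1],Y[:,0]));e=abs((az-yaw+90)%180-90)
        tr=[(f[i],round(float(e[i]),1),np.round(Y[i],2).tolist()) for i in np.argsort(e)[:4]]
    print(np.round(d,4),round(float(np.linalg.norm(d)),3),tr)
E
python3 -c "
from plan import *
go([.577,-.277,.2],25.3)
go([.577,-.277,.008],25.3)"
```

```text
[ 0.4436 -0.2327  0.2692] 0.569 [(np.float64(80.5), 0.0, [-0.9, -0.43, 0.0]), (np.float64(-99.5), 0.0, [0.9, 0.43, -0.0]), (np.float64(-100.0), 0.4, [0.9, 0.43, -0.0]), (np.float64(80.0), 0.4, [-0.9, -0.43, 0.0])]
[ 0.4356 -0.2801  0.455 ] 0.689 [(np.float64(80.5), 0.0, [-0.9, -0.43, 0.0]), (np.float64(-99.5), 0.0, [0.9, 0.43, -0.0]), (np.float64(-100.0), 0.4, [0.9, 0.43, -0.0]), (np.float64(80.0), 0.4, [-0.9, -0.43, 0.0])]
```

>>> move_arm(rows="0.0277 -0.0145 0.0168 5;0.0555 -0.029 0.0336 10;0.0832 -0.0436 0.0505 15;0.111 -0.058 0.0673 20;0.1386 -0.0727 0.084 25;0.1664 -0.0873 0.101 30;0.194 -0.102 0.118 35;0.222 -0.1164 0.1346 40", claw=-0.15)

```text
clock: 4.63
tool_pos: [0.3806, -0.4154, 0.3503]
eef_rot: [[0.9, -0.424, 0.106], [-0.393, -0.891, -0.227], [0.191, 0.162, -0.968]]
contact_force: [-0.1, -1.4, 0.4]
grip_width: 0.0528
finger_force: 0.0
```

```bash
python3 -c "
from plan import *
go([.577,-.277,.12],25.3)
go([.577,-.277,.008],25.3)"
```

```text
[ 0.0784 -0.2438  0.2125] 0.333 [(np.float64(40.0), 0.2, [-0.9, -0.43, 0.0]), (np.float64(-140.0), 0.2, [0.9, 0.43, -0.0]), (np.float64(40.5), 0.3, [-0.91, -0.42, -0.0]), (np.float64(-139.5), 0.3, [0.91, 0.42, 0.0])]
[ 0.057  -0.262   0.3209] 0.418 [(np.float64(40.0), 0.2, [-0.9, -0.43, 0.0]), (np.float64(-140.0), 0.2, [0.9, 0.43, -0.0]), (np.float64(40.5), 0.3, [-0.91, -0.42, -0.0]), (np.float64(-139.5), 0.3, [0.91, 0.42, 0.0])]
```

>>> move_arm(rows="0.0098 -0.0305 0.0266 5;0.0196 -0.061 0.053 10;0.0294 -0.0914 0.08 15;0.039 -0.122 0.106 20;0.049 -0.152 0.133 25;0.059 -0.183 0.159 30;0.0686 -0.2133 0.186 35;0.0784 -0.2438 0.2125 40")

```text
clock: 5.3
tool_pos: [0.5761, -0.2768, 0.1193]
eef_rot: [[0.417, -0.903, 0.106], [-0.874, -0.43, -0.228], [0.251, 0.002, -0.968]]
contact_force: [0.4, 0.1, 0.4]
grip_width: 0.0528
finger_force: 0.0
```

```bash
python3 -c "
from plan import *
p=imaging.read_camera('wrist');cv2.imwrite('pics/w1.png',cv2.cvtColor(p['pixels'],cv2.COLOR_RGB2BGR))
go([.577,-.277,.008],25.3)"
```

```text
[-0.0201  0.0051  0.1029] 0.105 [(np.float64(-180.0), 0.2, [0.9, 0.43, -0.0]), (np.float64(0.0), 0.2, [-0.9, -0.43, 0.0]), (np.float64(-179.5), 0.3, [0.91, 0.42, -0.0]), (np.float64(0.5), 0.3, [-0.91, -0.42, 0.0])]
```

View pics/w1.png

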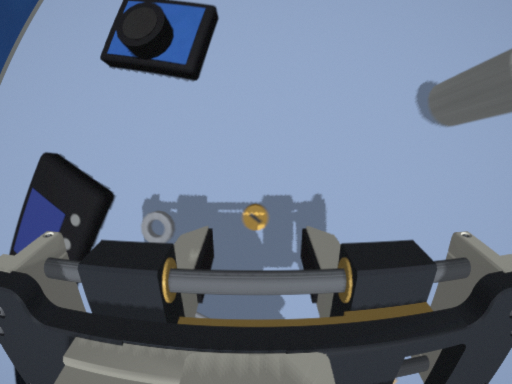

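The stray is at (255,217), midway between the fingers. Descending.

>>> move_arm(rows="-0.007 0 0.027 0;-0.014 0 0.054 0;-0.02 0 0.08 0;-0.024 0 0.095 0;-0.026 0 0.103 0;-0.028 0 0.108 0;-0.028 0 0.108 0;-0.028 0 0.108 0")

```text
clock: 6.02
tool_pos: [0.5759, -0.2779, 0.0106]
eef_rot: [[0.421, -0.901, 0.108], [-0.871, -0.434, -0.228], [0.252, 0.002, -0.968]]
contact_force: [1.1, -0.4, -0.5]
grip_width: 0.0527
finger_force: 0.0
```

>>> move_arm(rows="0 0 0 0;0 0 0 0;0 0 0 0;0 0 0 0;0 0 0 0;0 0 0 0;0 0 0 0;0 0 0 0", claw=1)

```text
clock: 6.68
tool_pos: [0.5758, -0.2777, 0.0104]
eef_rot: [[0.421, -0.901, 0.108], [-0.871, -0.435, -0.228], [0.252, 0.002, -0.968]]
contact_force: [-1.1, 1.5, 5.7]
grip_width: 0.0224
finger_force: 30.0
```

```bash
python3 -c "
from plan import *
X=np.array([.8625,.506,0]);Y=np.array([-.506,.8625,0]);O=np.array([.488,.16,0])
print(O-.062*X+.010*Y)
t=O-.062*X+.010*Y
s=manip.read_state();print(s['tool_pos'])
go(t+[0,0,.2],120.4);go(t+[0,0,.03],120.4)"
```

```text
[0.429465 0.137253 0.      ]
[ 0.57579972 -0.2777273   0.01041491]
[-0.3754 -0.0482 -0.2938] 0.479 [(np.float64(-94.5), 0.0, [0.49, -0.83, 0.25]), (np.float64(85.5), 0.0, [-0.49, 0.83, -0.25]), (np.float64(-94.0), 0.5, [0.48, -0.84, 0.25]), (np.float64(86.0), 0.5, [-0.48, 0.84, -0.25])]
[-0.4183 -0.0485 -0.1292] 0.44 [(np.float64(-94.5), 0.0, [0.49, -0.83, 0.25]), (np.float64(85.5), 0.0, [-0.49, 0.83, -0.25]), (np.float64(-94.0), 0.5, [0.48, -0.84, 0.25]), (np.float64(86.0), 0.5, [-0.48, 0.84, -0.25])]
```

>>> move_arm(rows="0.0083 0 -0.0323 -3;0.0167 0 -0.0647 -9;0.025 0 -0.097 -15;-0.006 -0.004 -0.112 -21;-0.037 -0.007 -0.127 -27;-0.067 -0.011 -0.143 -33;-0.098 -0.015 -0.158 -39;-0.129 -0.0185 -0.173 -45")

```text
clock: 7.35
tool_pos: [0.5185, -0.1166, 0.1453]
eef_rot: [[0.936, -0.335, 0.108], [-0.304, -0.925, -0.228], [0.176, 0.18, -0.968]]
contact_force: [-0.1, 0.6, -0.0]
grip_width: 0.0227
finger_force: 30.0
```

```bash
python3 -c "
from plan import *
s=manip.read_state();print(s['grip_width'],s['finger_force'])
t=np.array([.4295,.137,.2]);go(t,120.4)"
```

```text
0.022719474979309297 29.997493028640747
[-0.1509 -0.1949 -0.1203] 0.274 [(np.float64(131.0), 0.2, [-0.49, 0.84, -0.25]), (np.float64(-49.0), 0.2, [0.49, -0.84, 0.25]), (np.float64(-49.5), 0.3, [0.49, -0.83, 0.25]), (np.float64(130.5), 0.3, [-0.49, 0.83, -0.25])]
```

>>> move_arm(rows="-0.019 -0.0245 -0.03 -6;-0.038 -0.049 -0.06 -12;-0.057 -0.073 -0.08 -18;-0.076 -0.0975 -0.09 -25;-0.094 -0.122 -0.1 -31;-0.113 -0.146 -0.107 -37;-0.132 -0.17 -0.114 -43;-0.151 -0.195 -0.12 -49")

```text
clock: 8.02
tool_pos: [0.4307, 0.1373, 0.1997]
eef_rot: [[0.867, 0.487, 0.108], [0.498, -0.837, -0.228], [-0.021, 0.251, -0.968]]
contact_force: [1.1, 0.6, -0.9]
grip_width: 0.0224
finger_force: 30.0
```

```bash
python3 -c "
from plan import *
p=imaging.read_camera('wrist');cv2.imwrite('pics/w2.png',cv2.cvtColor(p['pixels'],cv2.COLOR_RGB2BGR))
s=manip.read_state();print(s['tool_pos'],s['grip_width'])
t=np.array([.4295,.137,.03]);go(t,120.4)"
```

```text
[0.42889129 0.14427916 0.19922749] 0.023009213786854815
[ 0.0004 -0.0355  0.1656] 0.169 [(np.float64(0.5), 0.1, [0.49, -0.83, 0.25]), (np.float64(-179.5), 0.1, [-0.49, 0.83, -0.25]), (np.float64(-179.0), 0.4, [-0.48, 0.84, -0.25]), (np.float64(1.0), 0.4, [0.48, -0.84, 0.25])]
```

View pics/w2.png

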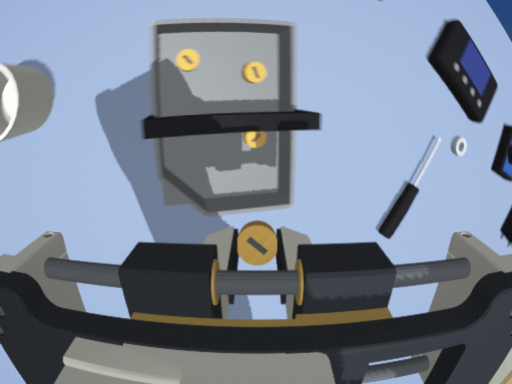

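The wrist view shows the plug held at (257,243), with the tote square to the gripper ahead of it. Its cut corner is at lower left, around (180,190). Lowering into it.

>>> move_arm(rows="0.0008 -0.009 0.035 0;0.0016 -0.018 0.07 0;0.0023 -0.027 0.104 0;0.003 -0.034 0.13 0;0.0034 -0.039 0.15 0;0.0036 -0.042 0.162 0;0.0037 -0.044 0.169 0;0.0037 -0.044 0.169 0")

```text
clock: 8.73
tool_pos: [0.4309, 0.136, 0.0236]
eef_rot: [[0.869, 0.483, 0.105], [0.494, -0.839, -0.229], [-0.022, 0.251, -0.968]]
contact_force: [0.3, -1.2, 0.2]
grip_width: 0.0228
finger_force: 30.0
```

>>> move_arm(rows="0 0 0 0;0 0 0 0;0 0 0 0;0 0 0 0;0 0 0 0;0 0 0 0;0 0 0 0;0 0 0 0", claw=0.1)

```text
clock: 9.4
tool_pos: [0.4316, 0.1365, 0.0249]
eef_rot: [[0.869, 0.483, 0.108], [0.494, -0.839, -0.227], [-0.02, 0.251, -0.968]]
contact_force: [0.1, 0.8, -0.1]
grip_width: 0.0412
finger_force: 0.0
```

>>> move_arm(rows="-0.0008 0.009 -0.035 0;-0.0016 0.018 -0.07 0;-0.0023 0.027 -0.104 0;-0.003 0.034 -0.13 0;-0.0034 0.039 -0.15 0;-0.0036 0.042 -0.162 0;-0.0037 0.044 -0.169 0;-0.0037 0.044 -0.169 0")

```text
clock: 10.07
tool_pos: [0.432, 0.1365, 0.2007]
eef_rot: [[0.869, 0.482, 0.109], [0.494, -0.839, -0.227], [-0.017, 0.251, -0.968]]
contact_force: [0.6, 0.7, 0.0]
grip_width: 0.0407
finger_force: 0.0
```

```bash
python3 meas.py; python3 -c "
from plan import *
s=manip.read_state();print(s['tool_pos'],s['joint_pos'])"
```

```text
top brass 43 [196.8 190.2] [0.5486 0.1536 0.0235] ray z=.018 [0.5492 0.1522] z=.022 [0.5489 0.1516]
top brass 40 [175.6 197.3] [0.5238 0.2252 0.0227] ray z=.018 [0.5246 0.2248] z=.022 [0.5243 0.2241]
top brass 133 [283.6 248.5] [ 0.3496 -0.1483  0.0191] ray z=.018 [ 0.3493 -0.148 ] z=.022 [ 0.3495 -0.1477]
top handle 178 [488.  158.2] [ 16.8 153. ] 30.5 ztop 0.1018
 dir [-0.505  0.863] 120.30615577808213
scene brass 106 [274.8 144.5] [ 0.3521 -0.1479  0.0175] ray z=.018 [ 0.3527 -0.1478] z=.022 [ 0.3557 -0.1454]
scene brass 45 [315.2 238.6] [0.551  0.1519 0.0226] ray z=.018 [0.5485 0.1506] z=.022 [0.5507 0.1517]
scene brass 47 [343.3 247.8] [0.5263 0.2233 0.0219] ray z=.018 [0.5242 0.2227] z=.022 [0.5264 0.2235]
scene handle 484 [488.8 158.3] [ 20.9 158.8] 30.2 ztop 0.1008
 dir [-0.507  0.862] 120.48335971277122
[0.43116267 0.13594469 0.19884639] [-0.34185449  0.21925532 -0.33940284  2.01295184  0.37848566  1.01681932
 -1.94327323]
```

The tote hasn't moved. For the lift I want the tool leaning the other way in the hinge plane, so I'll swing to azimuth ~120° and push at the limit there to reverse the tilt.

```bash
python3 -c "
from plan import *
go([.3,.3,.45])"
```

```text
[-0.0381 -0.138  -0.2945] 0.327 None
```

>>> move_arm(rows="-0.0048 -0.017 -0.037 -5;-0.0095 -0.034 -0.074 -11;-0.014 -0.052 -0.11 -17;-0.019 -0.069 -0.147 -23;-0.024 -0.086 -0.184 -29;-0.0285 -0.103 -0.221 -35;-0.033 -0.12 -0.258 -41;-0.038 -0.138 -0.2945 -47")

```text
clock: 10.83
tool_pos: [0.2994, 0.3006, 0.451]
eef_rot: [[0.235, 0.966, 0.106], [0.951, -0.206, -0.229], [-0.199, 0.155, -0.968]]
contact_force: [0.4, 1.3, -1.1]
grip_width: 0.0414
finger_force: 0.0
```

```bash
python3 -c "
from plan import *
p=imaging.read_camera('top');cv2.imwrite('pics/t2.png',cv2.resize(cv2.cvtColor(p['pixels'],cv2.COLOR_RGB2BGR)[140:270,120:280],None,fx=4,fy=4))
p=imaging.read_camera('scene');cv2.imwrite('pics/s2.png',cv2.resize(cv2.cvtColor(p['pixels'],cv2.COLOR_RGB2BGR)[170:280,270:400],None,fx=4,fy=4))
go([.0,.42,.5])"; python3 meas.py|grep brass
```

```text
[ 0.0327 -0.3039 -0.1035] 0.323 None
top brass 43 [196.8 190.2] [0.549  0.1538 0.0218] ray z=.018 [0.5492 0.1522] z=.022 [0.5489 0.1516]
top brass 39 [175.6 197.3] [0.5245 0.2254 0.0224] ray z=.018 [0.5246 0.2249] z=.022 [0.5244 0.2241]
top brass 42 [207.5 209. ] [0.4835 0.1155 0.0226] ray z=.018 [0.4842 0.1145] z=.022 [0.4841 0.1141]
top brass 39 [201.4 224.4] [0.4313 0.1353 0.0212] ray z=.018 [0.4316 0.1346] z=.022 [0.4316 0.1341]
top brass 133 [283.6 248.5] [ 0.3489 -0.1482  0.0186] ray z=.018 [ 0.3493 -0.148 ] z=.022 [ 0.3495 -0.1477]
scene brass 104 [274.8 144.4] [ 0.3524 -0.1481  0.0178] ray z=.018 [ 0.3523 -0.1478] z=.022 [ 0.3553 -0.1454]
scene brass 33 [317.5 215.6] [0.4878 0.1138 0.0223] ray z=.018 [0.4852 0.1125] z=.022 [0.4877 0.1138]
scene brass 45 [315.2 238.6] [0.5503 0.1513 0.0215] ray z=.018 [0.5485 0.1506] z=.022 [0.5507 0.1517]
scene brass 47 [343.3 247.8] [0.5262 0.2234 0.0216] ray z=.018 [0.5242 0.2227] z=.022 [0.5264 0.2235]
```

View pics/s2.png

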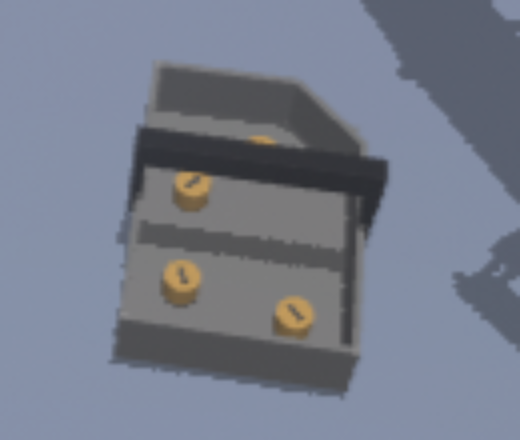

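All four plugs are upright in the tote, with the stray peeking out at (262,142) behind the handle. Now I'll swing to azimuth ~120°.

>>> move_arm(rows="0.004 -0.038 -0.013 -5;0.008 -0.076 -0.026 -11;0.012 -0.114 -0.039 -17;0.016 -0.152 -0.052 -23;0.02 -0.19 -0.065 -29;0.025 -0.228 -0.078 -35;0.029 -0.266 -0.091 -41;0.033 -0.304 -0.104 -47")

```text
clock: 11.7
tool_pos: [0.0034, 0.4194, 0.4957]
eef_rot: [[-0.543, 0.833, 0.108], [0.801, 0.552, -0.231], [-0.252, -0.039, -0.967]]
contact_force: [0.3, 0.2, -0.3]
grip_width: 0.0414
finger_force: 0.0
```

```bash
python3 -c "
from plan import *
print(np.round(manip.read_state()['joint_pos'],2))
go([-.22,.4,.65])"
```

```text
[-1.05  0.25 -0.93  1.31  0.22  1.93 -1.34]
[ 0.067  -0.2027 -0.1689] 0.272 None
```

>>> move_arm(rows="0.009 -0.029 -0.024 0;0.019 -0.058 -0.048 0;0.029 -0.087 -0.072 0;0.038 -0.116 -0.096 0;0.048 -0.145 -0.12 0;0.057 -0.174 -0.145 0;0.067 -0.203 -0.169 0;0.067 -0.203 -0.169 0")

```text
clock: 12.37
tool_pos: [-0.0775, 0.4189, 0.529]
eef_rot: [[-0.534, 0.836, 0.129], [0.799, 0.548, -0.248], [-0.278, -0.029, -0.96]]
contact_force: [0.7, 0.5, -1.0]
grip_width: 0.0413
finger_force: 0.0
```

```bash
python3 -c "
from plan import *
print(np.round(manip.read_state()['joint_pos'],2))
go([-.45,.75,1.1])"
```

```text
[-2.03  0.18  0.16  1.25  0.02  2.   -1.29]
[ 0.3045 -0.1463 -0.6785] 0.758 None
```

>>> move_arm(rows="0.017 -0.008 -0.037 0;0.034 -0.016 -0.075 0;0.05 -0.024 -0.112 0;0.067 -0.032 -0.149 0;0.084 -0.04 -0.186 0;0.1 -0.048 -0.223 0;0.117 -0.056 -0.26 0;0.134 -0.064 -0.298 0")

```text
clock: 13.03
tool_pos: [-0.1536, 0.4712, 0.531]
eef_rot: [[-0.539, 0.834, 0.118], [0.808, 0.552, -0.206], [-0.237, -0.015, -0.971]]
contact_force: [0.3, -0.3, -0.0]
grip_width: 0.0413
finger_force: 0.0
```

```bash
python3 -c "
from plan import *
print(np.round(manip.read_state()['joint_pos'],2))
go([-.45,.75,1.1])"
```

```text
[-2.33  0.3   0.5   1.11 -0.09  2.   -1.28]
[ 0.2502 -0.102  -0.6452] 0.7 None
```

```bash
python3 -c "
from plan import *
go([-.27,.56,.53]);go([-.27,.56,.88]);go([-.22,.51,.86])"
```

```text
[ 0.1347 -0.048  -0.0311] 0.146 None
[ 0.0517 -0.0534 -0.3711] 0.378 None
[-0.0109 -0.039  -0.3354] 0.338 None
```

>>> move_arm(rows="0.034 -0.012 -0.008 0;0.067 -0.024 -0.016 0;0.1 -0.036 -0.023 0;0.135 -0.048 -0.031 0;0.125 -0.049 -0.07 0;0.115 -0.05 -0.11 0;0.105 -0.05 -0.15 0;0.095 -0.05 -0.19 0")

```text
clock: 13.7
tool_pos: [-0.244, 0.5145, 0.6188]
eef_rot: [[-0.551, 0.832, -0.062], [0.834, 0.552, 0.006], [0.039, -0.049, -0.998]]
contact_force: [1.2, 3.3, -0.3]
grip_width: 0.0414
finger_force: 0.0
```

>>> move_arm(rows="-0.009 0 -0.04 0;-0.018 0 -0.08 0;-0.027 0 -0.12 0;-0.036 0 -0.16 0;-0.045 0 -0.2 0;-0.054 0 -0.24 0;-0.063 0 -0.28 0;-0.072 0 -0.32 0")

```text
clock: 14.37
tool_pos: [-0.2056, 0.4507, 0.6666]
eef_rot: [[-0.549, 0.831, -0.087], [0.831, 0.554, 0.053], [0.092, -0.043, -0.995]]
contact_force: [0.2, -0.0, -0.4]
grip_width: 0.0414
finger_force: 0.0
```

```bash
python3 -c "
from plan import *
print(np.round(manip.read_state()['joint_pos'],2))"
```

```text
[-2.28  0.15  0.29  0.91 -0.11  2.   -1.46]
```

Tool is now within 6° of vertical. Heading back to the handle.

```bash
python3 -c "
from plan import *
go([.05,.4,.55]);go([.4956,.147,.22],30.4)"
```

```text
[-0.1933  0.1893  0.0912] 0.285 None
[-0.6785  0.4334  0.3675] 0.885 [(np.float64(-176.5), 0.2, [-0.86, -0.5, 0.05]), (np.float64(3.5), 0.2, [0.86, 0.5, -0.05]), (np.float64(3.0), 0.3, [0.86, 0.51, -0.05]), (np.float64(-177.0), 0.3, [-0.86, -0.51, 0.05])]
```

>>> move_arm(rows="-0.024 0.024 0.011 0;-0.048 0.047 0.023 0;-0.072 0.071 0.034 0;-0.096 0.095 0.046 0;-0.12 0.118 0.057 0;-0.145 0.142 0.068 0;-0.169 0.165 0.08 0;-0.193 0.189 0.091 0", claw=-0.3)

```text
clock: 15.03
tool_pos: [0.0503, 0.3997, 0.549]
eef_rot: [[-0.55, 0.83, -0.087], [0.83, 0.555, 0.053], [0.092, -0.043, -0.995]]
contact_force: [1.2, 0.6, -0.1]
grip_width: 0.0598
finger_force: 0.0
```

>>> move_arm(rows="-0.03 0.015 0.017 0;-0.061 0.03 0.034 0;-0.091 0.046 0.052 0;-0.121 0.061 0.069 0;-0.152 0.076 0.086 0;-0.182 0.091 0.103 0;-0.212 0.107 0.121 0;-0.243 0.122 0.138 0")

```text
clock: 15.7
tool_pos: [0.2725, 0.2728, 0.3836]
eef_rot: [[-0.55, 0.83, -0.088], [0.83, 0.556, 0.054], [0.093, -0.044, -0.995]]
contact_force: [0.6, 1.1, -0.1]
grip_width: 0.0595
finger_force: 0.0
```

```bash
python3 -c "
from plan import *
print(np.round(manip.read_state()['joint_pos'],2),manip.read_state()['tool_pos'])
go([.4956,.147,.2],30.4)"
```

```text
[-1.91 -0.22  0.91  1.85  0.07  1.43 -0.43] [0.27252508 0.27279593 0.38359098]
[-0.2443  0.1233  0.1562] 0.315 [(np.float64(3.5), 0.1, [0.86, 0.5, -0.05]), (np.float64(-176.5), 0.1, [-0.86, -0.5, 0.05]), (np.float64(-177.0), 0.4, [-0.86, -0.51, 0.05]), (np.float64(3.0), 0.4, [0.86, 0.51, -0.05])]
```

>>> move_arm(rows="-0.031 0.015 0.02 0;-0.061 0.031 0.039 1;-0.092 0.046 0.059 2;-0.122 0.062 0.078 3;-0.153 0.077 0.098 3.5;-0.183 0.092 0.117 3.5;-0.214 0.108 0.137 3.5;-0.244 0.123 0.156 3.5")

```text
clock: 16.37
tool_pos: [0.4572, 0.1702, 0.2308]
eef_rot: [[-0.499, 0.862, -0.09], [0.862, 0.505, 0.053], [0.091, -0.051, -0.994]]
contact_force: [-0.4, 1.4, 1.7]
grip_width: 0.0593
finger_force: 0.0
```

```bash
python3 -c "
from plan import *
p=imaging.read_camera('wrist');cv2.imwrite('pics/w3.png',cv2.cvtColor(p['pixels'],cv2.COLOR_RGB2BGR))
s=manip.read_state();print(np.round(s['joint_pos'],2),s['tool_pos'],np.round(s['eef_rot'],3))
R=s['eef_rot'];print(R.T@[0,0,-.128]);go([.4956,.147,.072])"
```

```text
[-1.21  0.41  1.13  1.9  -0.46  1.19  0.62] [0.46117883 0.16287357 0.2274972 ] [[-0.49   0.867 -0.089]
 [ 0.868  0.495  0.049]
 [ 0.086 -0.053 -0.995]]
[-0.01105379  0.00681143  0.12733977]
[-0.0441  0.0303  0.1509] 0.16 None
```

View pics/w3.png

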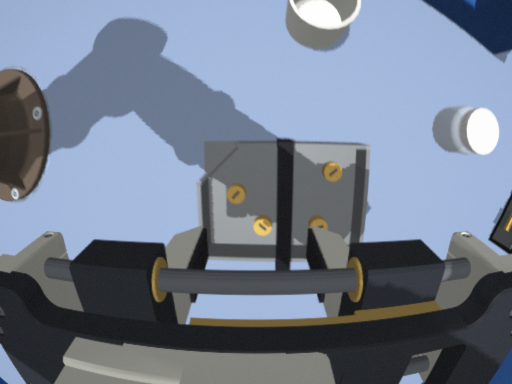

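The wrist view shows the handle as a vertical bar at column ~285 between the fingers, with four plugs in the tote. The last move fell short, so I'll go to just above the handle and let it settle.

```bash
python3 -c "
from plan import *
go([.4956,.147,.13],30.4)"
```

```text
[-0.039   0.0272  0.0932] 0.105 [(np.float64(-0.5), 0.2, [0.86, 0.5, -0.05]), (np.float64(179.5), 0.2, [-0.86, -0.5, 0.05]), (np.float64(179.0), 0.3, [-0.86, -0.51, 0.05]), (np.float64(-1.0), 0.3, [0.86, 0.51, -0.05])]
```

>>> move_arm(rows="-0.01 0.007 0.02 0;-0.02 0.014 0.04 0;-0.03 0.021 0.06 0;-0.039 0.027 0.08 0;-0.039 0.027 0.093 0;-0.039 0.027 0.093 0;-0.039 0.027 0.093 0;-0.039 0.027 0.093 0")

```text
clock: 17.08
tool_pos: [0.4916, 0.156, 0.1367]
eef_rot: [[-0.499, 0.862, -0.087], [0.862, 0.504, 0.055], [0.091, -0.048, -0.995]]
contact_force: [-0.6, 0.3, -1.0]
grip_width: 0.0595
finger_force: 0.0
```

```bash
python3 -c "
from plan import *
s=manip.read_state();print(np.round(s['joint_pos'],2),s['tool_pos'],np.round(s['eef_rot'],3))
go([.4956,.147,.072],30.4)"
```

```text
[-1.03  0.56  0.99  1.94 -0.61  1.05  0.79] [0.49161266 0.15597306 0.13666834] [[-0.499  0.862 -0.087]
 [ 0.862  0.504  0.055]
 [ 0.091 -0.048 -0.995]]
[-0.0156  0.002   0.0635] 0.065 [(np.float64(-180.0), 0.1, [-0.86, -0.5, 0.05]), (np.float64(0.0), 0.1, [0.86, 0.5, -0.05]), (np.float64(179.5), 0.4, [-0.86, -0.51, 0.05]), (np.float64(-0.5), 0.4, [0.86, 0.51, -0.05])]
```

>>> move_arm(rows="-0.004 0.0005 0.016 0;-0.008 0.001 0.032 0;-0.012 0.0015 0.048 0;-0.0156 0.002 0.058 0;-0.0156 0.002 0.0635 0;-0.0156 0.002 0.0635 0;-0.0156 0.002 0.0635 0;-0.0156 0.002 0.0635 0")

```text
clock: 17.75
tool_pos: [0.4963, 0.1469, 0.0722]
eef_rot: [[-0.499, 0.863, -0.086], [0.862, 0.504, 0.055], [0.091, -0.047, -0.995]]
contact_force: [0.4, 0.4, 0.7]
grip_width: 0.0597
finger_force: 0.0
```

>>> move_arm(rows="0 0 0 0;0 0 0 0;0 0 0 0;0 0 0 0;0 0 0 0;0 0 0 0;0 0 0 0;0 0 0 0", claw=1)

```text
clock: 18.42
tool_pos: [0.4956, 0.1465, 0.0713]
eef_rot: [[-0.498, 0.863, -0.088], [0.862, 0.503, 0.055], [0.091, -0.048, -0.995]]
contact_force: [-1.7, -0.0, 1.4]
grip_width: 0.016
finger_force: 30.0
```

>>> move_arm(rows="0.001 0 -0.01 0;0.002 0 -0.02 0;0.003 0 -0.035 0;0.005 0 -0.055 0;0.007 0 -0.075 0;0.009 0 -0.095 0;0.01 0 -0.11 0;0.01 0 -0.11 0")

```text
clock: 19.08
tool_pos: [0.5022, 0.1492, 0.1848]
eef_rot: [[-0.498, 0.863, -0.083], [0.862, 0.503, 0.056], [0.09, -0.044, -0.995]]
contact_force: [1.3, -0.4, -6.0]
grip_width: 0.0161
finger_force: 30.0
```

```bash
cat > tote.py <<'E'
from h import *
def tote(n="scene",save=None):
    p=imaging.read_camera(n)
    if save: cv2.imwrite(save,cv2.cvtColor(p["pixels"],cv2.COLOR_RGB2BGR))
    return p
E
python3 -c "
from tote import *
tote(save='pics/s4.png')
s=manip.read_state();print(np.round(s['joint_pos'],2),s['tool_pos'],np.round(s['eef_rot'],3))
a=cv2.imread('pics/s4.png')[100:340,200:460];cv2.imwrite('pics/s4c.png',cv2.resize(a,None,fx=2.4,fy=2.4))"
```

```text
[-1.05  0.51  1.04  1.88 -0.55  1.14  0.75] [0.50133953 0.14936597 0.18311725] [[-0.499  0.863 -0.085]
 [ 0.862  0.504  0.056]
 [ 0.091 -0.045 -0.995]]
```

View pics/s4c.png

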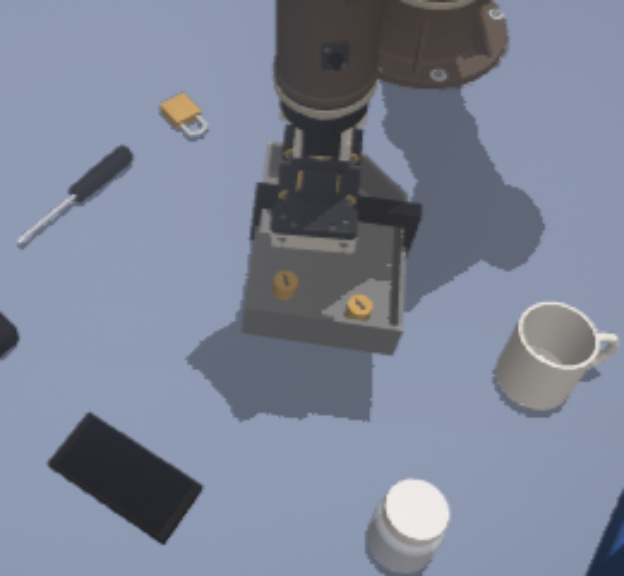

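The scene crop shows the tote lifted level, held at the handle around (320,240). The target is azimuth −15°, where the cut corner already faces the base. There I'll tilt at the reach limit.

```bash
python3 -c "
from plan import *
go([.62,-.165,.52])"
```

```text
[-0.2996 -0.0712 -0.3627] 0.476 None
```

>>> move_arm(rows="-0.008 -0.002 -0.009 0;-0.024 -0.006 -0.029 0;-0.045 -0.011 -0.055 0;-0.066 -0.016 -0.08 0;-0.088 -0.021 -0.106 0;-0.109 -0.026 -0.132 0;-0.13 -0.031 -0.157 0;-0.15 -0.036 -0.182 0")

```text
clock: 19.8
tool_pos: [0.5596, -0.0102, 0.3513]
eef_rot: [[-0.497, 0.863, -0.089], [0.863, 0.502, 0.054], [0.091, -0.05, -0.995]]
contact_force: [0.7, 0.0, -7.2]
grip_width: 0.0156
finger_force: 30.0
```

>>> move_arm(rows="-0.02 -0.005 -0.024 0;-0.04 -0.009 -0.048 0;-0.06 -0.014 -0.072 0;-0.08 -0.019 -0.097 0;-0.1 -0.024 -0.121 0;-0.118 -0.029 -0.145 0;-0.135 -0.032 -0.165 0;-0.15 -0.036 -0.181 0")

```text
clock: 20.47
tool_pos: [0.6203, -0.1682, 0.5181]
eef_rot: [[-0.496, 0.864, -0.088], [0.864, 0.501, 0.052], [0.089, -0.05, -0.995]]
contact_force: [-5.0, 2.2, -13.3]
grip_width: 0.0155
finger_force: 30.0
```

```bash
python3 -c "
from plan import *
s=manip.read_state();print(np.round(s['joint_pos'],2),s['tool_pos'],np.round(s['eef_rot'],3))
go([.62,-.165,.85]);go([.68,-.18,.8])"
```

```text
[-0.16  0.57  0.88  0.82 -0.46  2.    1.  ] [ 0.62030078 -0.16823218  0.51814328] [[-0.496  0.864 -0.088]
 [ 0.864  0.501  0.052]
 [ 0.089 -0.05  -0.995]]
[ 0.0326 -0.0154 -0.3299] 0.332 None
[-0.0146  0.0315 -0.2863] 0.288 None
```

>>> move_arm(rows="-0.002 0.004 -0.036 0;-0.004 0.008 -0.072 0;-0.006 0.012 -0.108 0;-0.008 0.016 -0.143 0;-0.009 0.02 -0.179 0;-0.011 0.024 -0.215 0;-0.013 0.028 -0.25 0;-0.015 0.032 -0.286 0")

```text
clock: 21.13
tool_pos: [0.5643, -0.2043, 0.7215]
eef_rot: [[-0.346, 0.888, 0.302], [0.937, 0.345, 0.058], [-0.053, 0.303, -0.951]]
contact_force: [-24.3, -33.7, 3.9]
grip_width: 0.0161
finger_force: 30.0
```

```bash
python3 -c "
from plan import *
s=manip.read_state();print(np.round(s['joint_pos'],2),s['tool_pos'],np.round(s['eef_rot'],3))
X,Y=np.array([.8625,.506,0]),np.array([-.506,.8625,0])
go([.62,-.165,.95]);go([.68,-.18,.85])"
```

```text
[ 0.08  0.32  0.61  0.61 -0.46  2.    0.76] [ 0.56433579 -0.20434557  0.72147307] [[-0.346  0.888  0.302]
 [ 0.937  0.345  0.058]
 [-0.053  0.303 -0.951]]
[ 0.0056  0.1323 -0.1983] 0.238 None
[-0.024   0.1501 -0.0859] 0.175 None
```

```bash
cat > tilt.py <<'E'
from plan import *
Rg=np.array([[-.498,.863,-.088],[.862,.503,.055],[.091,-.048,-.995]]);U,_,V=np.linalg.svd(Rg);Rg=U@V
a=np.radians(30.4);T0=np.array([[np.cos(a),-np.sin(a),0],[np.sin(a),np.cos(a),0],[0,0,1]])
s=manip.read_state();R=np.array(s["eef_rot"])@Rg.T@T0
g=R.T@[0,0,-1];print("tote tilt",np.degrees(np.arccos(R[2,2])),"downhill in tote",np.round(g,3),"dir",np.degrees(np.arctan2(g[1],g[0])),"(want 135)")
print(np.round(s['joint_pos'],2),s['tool_pos'],"F",np.round(s["contact_force"],1),s["grip_width"],s["clock"])
E
python3 tilt.py
```

```text
tote tilt 22.03721874976884 downhill in tote [-0.348  0.14  -0.927] dir 158.03696506533058 (want 135)
[ 0.08  0.32  0.61  0.61 -0.46  2.    0.76] [ 0.56433579 -0.20434557  0.72147307] F [-24.3 -33.7   3.9] 0.01614400232799704 21.1333
```

>>> move_arm(rows="-0.002 0.015 -0.014 0;-0.004 0.03 -0.028 0;-0.006 0.045 -0.043 0;-0.008 0.06 -0.057 0;-0.01 0.075 -0.071 0;-0.011 0.09 -0.085 0;-0.011 0.09 -0.085 0;-0.011 0.09 -0.085 0")

```text
clock: 21.8
tool_pos: [0.6126, -0.1404, 0.7231]
eef_rot: [[-0.411, 0.858, 0.308], [0.91, 0.404, 0.088], [-0.049, 0.316, -0.947]]
contact_force: [-1.2, -0.2, -6.8]
grip_width: 0.0159
finger_force: 30.0
```

```bash
python3 tilt.py; python3 -c "
from plan import *
go([.65,-.17,.95]);go([.72,-.2,.8])"
```

```text
tote tilt 22.693246256873735 downhill in tote [-0.361  0.136 -0.923] dir 159.37110525737864 (want 135)
[ 0.21  0.37  0.06  0.47 -0.2   2.    0.58] [ 0.61258202 -0.14044125  0.72306365] F [-1.2 -0.2 -6.8] 0.015851361083542962 21.8
[-0.0533  0.092  -0.2061] 0.232 None
[-0.1021  0.0924 -0.0451] 0.145 None
```

>>> move_arm(rows="0 0 0 -6;0 0 0 -12;0 0 0 -18;0 0 0 -24;-0.01 0.02 -0.035 -24;-0.02 0.04 -0.07 -24;-0.03 0.055 -0.105 -24;-0.035 0.07 -0.14 -24")

```text
clock: 22.47
tool_pos: [0.6081, -0.1376, 0.7474]
eef_rot: [[-0.711, 0.608, 0.354], [0.671, 0.737, 0.081], [-0.211, 0.295, -0.932]]
contact_force: [0.2, 0.9, -5.3]
grip_width: 0.016
finger_force: 30.0
```

```bash
python3 tilt.py; python3 -c "
from plan import *
go([.68,-.14,.95]);go([.72,-.16,.8])"
```

```text
tote tilt 26.698951831169538 downhill in tote [-0.338  0.296 -0.893] dir 138.71897344819507 (want 135)
[ 0.21  0.36  0.07  0.44 -0.22  2.    0.99] [ 0.60812598 -0.1375809   0.74739688] F [ 0.2  0.9 -5.3] 0.015959205376302684 22.4667
[-0.0955  0.1017 -0.1636] 0.215 None
[-0.1057  0.067  -0.0113] 0.126 None
```

>>> move_arm(rows="-0.013 0.016 -0.03 0;-0.027 0.032 -0.06 0;-0.04 0.048 -0.09 0;-0.053 0.064 -0.12 0;-0.066 0.08 -0.15 0;-0.08 0.095 -0.18 0;-0.09 0.11 -0.21 0;-0.1 0.12 -0.24 0")

```text
clock: 23.13
tool_pos: [0.6022, -0.112, 0.7743]
eef_rot: [[-0.698, 0.597, 0.397], [0.673, 0.736, 0.077], [-0.246, 0.321, -0.915]]
contact_force: [-1.4, -0.2, -6.5]
grip_width: 0.016
finger_force: 30.0
```

>>> move_arm(rows="-0.013 0.016 -0.03 0;-0.027 0.032 -0.06 0;-0.04 0.048 -0.09 0;-0.053 0.064 -0.12 0;-0.066 0.08 -0.15 0;-0.08 0.095 -0.18 0;-0.09 0.11 -0.21 0;-0.1 0.12 -0.24 0")

```text
clock: 23.8
tool_pos: [0.5908, -0.09, 0.8016]
eef_rot: [[-0.682, 0.585, 0.439], [0.676, 0.734, 0.072], [-0.28, 0.346, -0.895]]
contact_force: [-0.0, 0.2, -5.4]
grip_width: 0.0156
finger_force: 30.0
```

```bash
python3 tilt.py; python3 -c "
from tote import *
a=[]
for n in ['scene','top']:
    a.append(cv2.cvtColor(tote(n)['pixels'],cv2.COLOR_RGB2BGR)[:, 60:450])
cv2.imwrite('pics/p5.png',np.hstack(a))"
```

```text
tote tilt 31.977620281138808 downhill in tote [-0.387  0.362 -0.848] dir 136.91243662759763 (want 135)
[ 0.09  0.3   0.15  0.4  -0.24  2.    0.92] [ 0.59081437 -0.08999028  0.80163056] F [-0.   0.2 -5.4] 0.015602036709134268 23.8
```

View pics/p5.png

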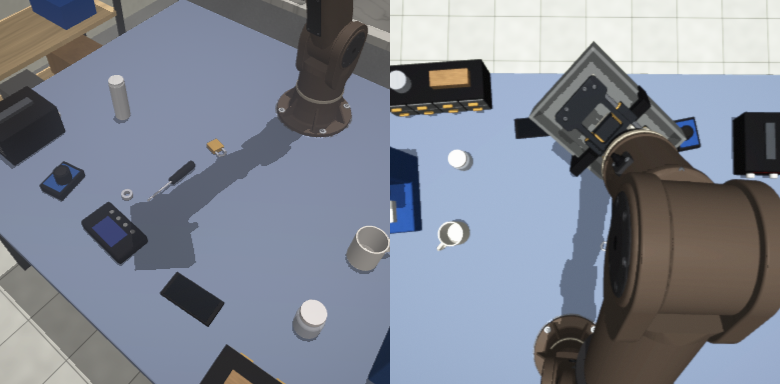

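The scene view is out of frame for the tote. The top view shows it tilted with its outer edge raised at (590,45). Next I'll locate the plugs in the tote frame from the wrist camera.

```bash
cat > plugs.py <<'E'
from tilt import *
import sys
p=imaging.read_camera("wrist");img=p["pixels"];a=img.astype(int);K=p["mtx"];d=p["depth"]
if len(sys.argv)>1: cv2.imwrite(sys.argv[1],cv2.cvtColor(img,cv2.COLOR_RGB2BGR))
# handle-grasp point -> tote origin: TCP at tote (0,-.015,.072)-ish at grasp
s=manip.read_state();Rt=R;tcp0=np.array([.4956,.1465,.0713]);O=np.array([.488,.160,0]);rel=T0.T@(tcp0-O);org=s["tool_pos"]-Rt@rel
print("cut corner height",(org+Rt@[-.0775,.0475,.004])[2])
m=(a[...,0]-a[...,2]>45)&(a[...,0]>70)
k,l,st,ce=cv2.connectedComponentsWithStats(m.astype(np.uint8))
v,u=np.mgrid[:384,:512];dx,dy=u-K[0,2],v-K[1,2];r=np.hypot(dx,dy)+1e-9;th=r/K[0,0]
z=d;w=np.stack([np.tan(th)*dx/r*z,np.tan(th)*dy/r*z,z],-1)
W=(w-np.array(p["t"]))@np.array(p["R"]);L=(W-org)@Rt
for i in range(1,k):
    if st[i,4]<15: continue
    q=L[(l==i)&(d>0)]
    if len(q): print(st[i,4],np.round(ce[i]),"tote mm",np.round(np.median(q,0)*1000),"to corner",round(float(np.linalg.norm(np.median(q,0)[:2]-[-.0775,.0475])*1000)))
E
python3 plugs.py pics/w6.png
```

```text
tote tilt 32.0537442359465 downhill in tote [-0.387  0.363 -0.848] dir 136.88070597664498 (want 135)
[ 0.09  0.3   0.15  0.4  -0.24  2.    0.92] [ 0.5903036  -0.08984782  0.80240353] F [ 0.1  0.6 -5.6] 0.015840604107476633 23.9
cut corner height 0.6924329502267895
28 [328.  12.] tote mm [ 197.  450. -722.] to corner 487
192 [92. 18.] tote mm [-481.  383. -464.] to corner 525
34 [338.  13.] tote mm [ 222.  428. -673.] to corner 484
649 [354.  37.] tote mm [ 265.  343. -659.] to corner 452
31 [311.  28.] tote mm [ 139.  388. -722.] to corner 403
39 [321.  29.] tote mm [ 163.  366. -673.] to corner 399
3051 [163. 166.] tote mm [-79.  26.  22.] to corner 22
1464 [ 16. 229.] tote mm [-1444.  -457.  -973.] to corner 1457
222 [225. 282.] tote mm [ -6.   7. 159.] to corner 82
217 [289. 282.] tote mm [ 13.   7. 158.] to corner 99
2231 [266. 319.] tote mm [ 10.  -3. 166.] to corner 101
```

View pics/w6.png

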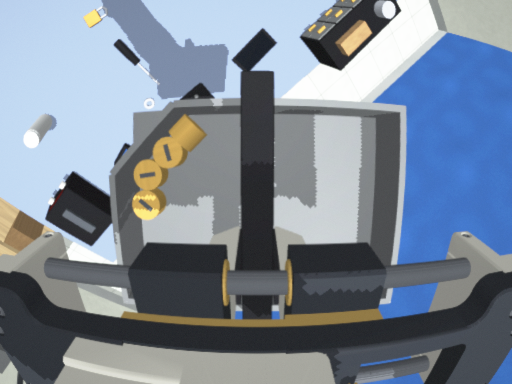

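The wrist view shows all four plugs along the diagonal wall, at (187,132), (167,152), (148,175) and (148,205). Checking each distance and that everything is at rest.

```bash
cat >> plugs.py <<'E'
print()
for u0,v0 in [(187,132),(167,152),(148,175),(148,205)]:
    q=L[v0-3:v0+4,u0-3:u0+4].reshape(-1,3);q=np.median(q,0);print(np.round(q*1000),round(float(np.linalg.norm(q-[-.0775,.0475,.022])*1000)))
print(np.abs(s["qvel"]).max())
E
python3 plugs.py|tail -5; sleep 0; python3 plugs.py|tail -5; python3 -c "
from tote import *
for n in ['scene']:
    p=tote(n)
    for k in ['screwdriver','padlock','nut','tester','phone','can','jar','mug']:
        for q in imaging.regions_of(p,k)[:1]:
            print(k,round(q['score'],2),np.round(np.median(cloud(p,q['region']),0),3))"
```

```text
[-54.  49.  24.] 24
[-71.  34.  20.] 15
[-88.  17.  23.] 32
[-89.  -7.  24.] 55
0.006825085317734602
[-54.  49.  24.] 24
[-71.  34.  20.] 15
[-88.  17.  23.] 32
[-89.  -7.  24.] 56
0.002275681167442074
screwdriver 0.89 [ 0.507 -0.149  0.021]
padlock 0.59 [ 0.359 -0.141  0.015]
tester 0.87 [ 0.781 -0.142  0.032]
phone 0.87 [0.78  0.131 0.009]
can 0.72 [ 0.444 -0.47   0.092]
jar 0.91 [0.668 0.377 0.083]
mug 0.94 [0.4   0.392 0.052]
```

```bash
python3 -c "
from rig import order
print(order.finish_job())"
```

```text
the job is handed in; nothing more can be done
None
```

The job is handed in (no verdict was returned): the stray went into the tote with the other three, and the tote is held by its handle at rest, tilted about 32° with its cut corner about 0.69 m up. By the wrist camera, all four plugs lie 15–56 mm from the corner point (limit 65 mm), one of them apparently on its side. The bystanders I re-checked had not moved; the nut was not found in that last check, but nothing came near it after the pick.

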